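# Put the tea tin away and shut the drawer on its catch

### The arm

A 6-joint arm with a two-finger parallel gripper is mounted at the origin on the work surface. World frame = base frame: x ahead of the robot, y to its left, z up, the work surface at z = 0. Lengths are in m, angles in rad, forces in N, time in s.
With the tool pointing down it reaches from about 0.425 to 0.95 m from the base axis. Payload 3.5 kg.
Tool frame: the origin (TCP) lies between the finger pads, 19 mm behind the fingertips; this is the grasp point; z points along the fingers, y is the line along which they close (so a half turn about z gives the same grasp; the last joint's range is limited). The gripper opens to 85 mm and grips with 20 to 120 N. Pads are 22 mm wide; open, the fingers measure 114 mm over their backs; the gripper's body (76 mm by 85 mm) begins 54 mm behind the grasp point. The pads swing forward as they close: fully open they stand 13 mm farther back than shut.
Start: joints at [-1.45, 0.286, 1.577, -0, 1.279, -0.15], TCP at [0.181, -0.65, 0.25] pointing down, gripper open.
Joint ranges: [-2.77, 2.77], [-0.9, 2.22], [0.21, 2.48], [-1.53, 4.67], [0.24, 2.81], [-2.84, 2.84]. Speed limits (rad/s): [2.79, 2.79, 3.14, 3.14, 3.14, 3.14].

### API

Orientations are given as a unit quaternion [x, y, z, w].
In Python, from plant import ctrl gives the robot as it stands. The module is installed in compiled form; this text tells all that it offers.
- The arm moves only by the tool send_rows, never from a script. Its argument "rows" is text: rows parted by semicolons, each of 7 numbers parted by spaces: the turn, a rotation vector about the tool's x, y, z in fractions of the full range, 1 being 90 degrees, then the shift along the tool's x, y, z in parts of the range, where 1.0 means 750 mm, then the opening, from -1 (shut) to 1 (fully open). A call has 1 to 8 rows; each row is the pose to reach, as a shift and turn from the pose commanded when the call began, along the tool's axes at that moment; what a row does not reach only later rows make up. A row lasts 1/8 s, in which the tool goes at most 62.5 mm and 10.7 degrees, less where a joint would pass 70% of its speed; a pose out of reach is approached as far as the arm can. A call with a gripper value outside its range is refused whole. The fingers move at their own pace and stop on an object; "grip_force" is the grip in N (left out, the last holds). Time passes only in rows, so rows that repeat a pose let the fingers close. It gives the time, the measured TCP pose, the force, the opening and the grip force at its end, in the units of the state.
- ctrl.get_state(): the state, without advancing time (a new reading comes with each control period).
- ctrl.read_camera(name): name is "scene" or "top"; returns a dict with "color" (400x640x3 uint8, red, green, blue), "fx", "fy", "cx", "cy" (pixels), "extrinsics" (4x4, takes a point from world to camera coordinates). Camera axes: x right, y down, z forward; pixel columns grow to the right and rows downward; lengths in m; the calibration is good to about 2 mm. A picture is of the moment at which its call begins. There is no depth.
- ctrl.sign_off(): hands the job in; it is judged then, once.
Trained networks look in a picture, given as the dict that the camera call returned (one of the last four; its "shot" number tells which), for a name from the list of things; names that differ only in an ending like _2 or _b are one class to them, and where a whole thing is asked for, a point or a joint stands for the part that bears it (a point fixed in the world has none). Each returns a list of dicts, best first, with "p" (0 to 1); they miss things now and then, are a little off and sometimes report something else, mostly with a low value. They report only what shows in the picture. A call takes as long as a camera call.
- ctrl.look_for(picture, target): "position" ([x, y, z] in m, in the coordinates of the camera as it stood for that picture, good to about 4 mm: the middle of the surface that is visible of it).
The state is a dict: "time": time; "qpos": joint angles; "dq": joint speeds; "joint_efforts": joint torques, N m; "eef_pos": TCP position; "tcp_rot": TCP orientation; "contact_force": force on the tool from outside, world axes, zero at the start; "wrist_torque": the same for the moment, N m; "opening": opening from 0.0 (shut) to 1.0 (fully open); "finger_force": force on a finger pad.
Only numpy, scipy, OpenCV 4.12 (cv2) and the standard library are available. Lean on these libraries where they do the work, as an engineer would, in place of code of your own. Each camera call takes 0.05 s, during which the arm holds its last target. There are 200 camera calls.

### The job

Stand the square tea tin from the counter upright in the empty front compartment of the open drawer, beside the jar, and let go of it while the drawer is still open. Then push the drawer fully home, without slamming it, until it clicks past its catch and stays shut. Leave everything else where it stands.

Things in the scene. Friction and masses are not known exactly. Their poses are not given: they have to be found in the camera images.
- tin: square tea tin of bare metal with a lid, loose on the counter, 46 x 46 mm and 66 mm tall, 0.1 to 0.24 kg; origin at the centre of its underside, z up, x and y square to its sides. The only square-sided vessel.
- board_edge (a point): fixed wooden drawer unit (260 mm deep, 250 wide, 115 high) with a dark board on uprights above: the point is mid-width of the board's lower front edge, 185 mm up, 26 mm in front of the closed drawer's face. x points level into the unit (the way the drawer shuts), y left seen from the front. A tool pointing straight down hits the board before the drawer is shut: lean it back 35 to 40 degrees.
- drawer (a joint): how far the drawer is open, in m: 0 fully home, at most 0.20; starts 0.165 to 0.195 open. Runs along board_edge's x, opening to -x; friction 1 N, damping 4 N s/m, 0.65 to 1.05 kg. A sprung roller catch resists from 18 mm open: push about 8 N until 7 mm open; past that the catch pulls the drawer home and holds it at 0.
- drawer_front (a point): point on the outer face of the drawer's front, mid-width, 45 mm above the counter; moves with the drawer. The front is a flat wooden panel without a handle, 244 mm wide, 14 thick, from 8 to 100 mm above the counter, its top edge scooped to 82 mm over the middle 76 mm. Axes as board_edge.
- free_slot (a point): centre of the floor of the empty front compartment, 18 mm above the counter, in the right half of the drawer seen from the front; moves with the drawer. Axes as board_edge. Inside 106 mm (x) by 99 mm (y); three walls rise 34 mm above the floor, the fourth is the drawer front (inner face 53 mm before this point). Not the wide rear space behind it.
- jar: small round amber glass jar, 44 mm across and 62 mm tall, standing loose in the other front compartment (about 105 mm to the left of free_slot); origin at the centre of its underside
- bowl_l: bowl 90 mm across and 42 mm high, loose on the board above the drawer, left side; origin at the centre of its underside
- bowl_r: bowl like the other, on the right side of the board
- can: round can, 64 mm across, 80 mm tall, loose on the counter near the tin; origin at the centre of its underside
- mug: white mug, 72 mm across, 85 mm tall, with a handle, loose on the counter near the tin; origin at the centre of its underside
- soap: green bottle, 60 mm across, 190 mm tall, loose on the counter at the left; origin at the centre of its underside
- sponge: sponge with a scouring side, 100 x 65 x 30 mm, loose on the counter at the left; origin at the centre of its underside

How it is judged:
By the outcome, as a careful person would: the job done as asked, in the order asked, and still so for the second after the job is handed in, with the robot touching nothing.
It also fails if it takes over 58 s, if anything falls off the work surface, if the arm or the gripper's body presses on something with over 40 N, if the wrist force passes 120 N, or if a joint passes its speed limit or range.

## Working session

There is one attempt and no reset: what is moved stays moved. The work goes in short steps, Python scripts to look and compute and a tool call to move; the robot and the scene stay as the last step left them, time stands still between calls to the robot, and variables do not carry over. Pictures are saved under pics/ and viewed, at most 10 in all, crops included, and the job is handed in when it is done.

Besides the shell and the picture viewer there is one more tool, called after ">>>" as name(argument=value, ...) on one line, values as JSON. send_rows: Moves the arm, as the interface text tells. Its arguments: {"type":"object","properties":{"rows":{"type":"string"},"grip_force":{"type":"number"}},"required":["rows"]}

```bash
mkdir -p pics
cat > h.py <<'E'
import numpy as np, cv2
from scipy.spatial.transform import Rotation as R
from plant import ctrl
def w(p,pic):
    E=np.array(pic["extrinsics"]); return E[:3,:3].T@(np.array(p)-E[:3,3])
def px(P,pic):
    E=np.array(pic["extrinsics"]); c=E[:3,:3]@np.array(P)+E[:3,3]
    return np.array([pic["fx"]*c[0]/c[2]+pic["cx"],pic["fy"]*c[1]/c[2]+pic["cy"]])
def ray(u,v,pic):
    E=np.array(pic["extrinsics"]); d=E[:3,:3].T@np.array([(u-pic["cx"])/pic["fx"],(v-pic["cy"])/pic["fy"],1])
    return -E[:3,:3].T@E[:3,3],d
def atz(u,v,z,pic):
    o,d=ray(u,v,pic); return o+d*(z-o[2])/d[2]
def save(pic,n): cv2.imwrite("pics/"+n,pic["color"][:,:,::-1])
E
python3 - <<'E'
from h import *
np.set_printoptions(precision=4,suppress=True)
for n in("scene","top"):
    p=ctrl.read_camera(n); save(p,n+"1.png"); print(n,p["fx"],p["cx"],p["cy"]); print(p["extrinsics"])
    for t in("tin","drawer_front","drawer","free_slot","board_edge","jar","can","mug","bowl_l","soap","sponge"):
        try: print(t,[(w(d["position"],p).round(3),px(w(d["position"],p),p).round(),round(d["p"],2)) for d in ctrl.look_for(p,t)[:2]])
        except Exception as e: print(t,e)
print(ctrl.get_state())
E
```

```text
scene 409.668519821747 322.82738723024033 203.04698090784868
[[-0.996  -0.0892  0.0071  0.575 ]
 [-0.0873  0.951  -0.2965  0.0515]
 [ 0.0197 -0.2959 -0.955   1.2214]
 [ 0.      0.      0.      1.    ]]
tin [(array([ 0.457, -0.196,  0.064]), array([369., 138.]), 0.81)]
drawer_front [(array([0.589, 0.12 , 0.016]), array([315., 241.]), 0.82)]
drawer [(array([0.589, 0.118, 0.016]), array([315., 240.]), 0.7)]
free_slot []
board_edge [(array([0.722, 0.123, 0.113]), array([265., 230.]), 0.93)]
jar [(array([0.575, 0.175, 0.083]), array([318., 256.]), 0.56), (array([0.529, 0.407, 0.131]), array([328., 350.]), 0.44)]
can []
mug [(array([ 0.654, -0.246,  0.044]), array([305., 121.]), 0.88), (array([ 0.561, -0.345,  0.071]), array([338.,  91.]), 0.68)]
bowl_l [(array([0.727, 0.032, 0.226]), array([262., 183.]), 0.74)]
soap []
sponge [(array([0.392, 0.385, 0.035]), array([380., 344.]), 0.67)]
top 444.6517308949292 314.7198178056777 207.51668982618568
[[ 0.0023 -0.9999  0.0157  0.0181]
 [-0.9948 -0.0039 -0.1018  0.5969]
 [ 0.1019 -0.0154 -0.9947  1.478 ]
 [ 0.      0.      0.      1.    ]]
tin [(a
[... 708 characters left out ...]
54.]), 0.66)]
soap [(array([0.52 , 0.398, 0.127]), array([195., 228.]), 0.97)]
sponge [(array([0.386, 0.386, 0.034]), array([205., 270.]), 0.95), (array([ 0.56 , -0.351,  0.083]), array([428., 218.]), 0.49)]
{'time': 1.2, 'qpos': array([-1.45  ,  0.2863,  1.5767,  0.    ,  1.2786, -0.15  ]), 'dq': array([-0.0004,  0.001 ,  0.0001, -0.0019, -0.0009, -0.0016]), 'joint_efforts': array([  0.0002, -40.5964, -29.2937,  -0.0002,   0.0006,   0.    ]), 'eef_pos': array([ 0.1806, -0.6504,  0.25  ]), 'tcp_rot': array([0.9908, 0.135 , 0.    , 0.    ]), 'contact_force': array([0.7327, 0.2694, 0.5049]), 'wrist_torque': array([-0.0267,  0.0234,  0.0054]), 'finger_force': 0.0, 'opening': 0.9993695269544948}
```

Run:
```python
import cv2
a=cv2.imread("pics/top1.png")[140:290,220:420]; cv2.imwrite("pics/topc.png",cv2.resize(a,None,fx=4,fy=4,interpolation=cv2.INTER_CUBIC))
a=cv2.imread("pics/scene1.png")[110:310,240:440]; cv2.imwrite("pics/scenec.png",cv2.resize(a,None,fx=3,fy=3,interpolation=cv2.INTER_CUBIC))
```

```text
(no output)
```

View pics/topc.png

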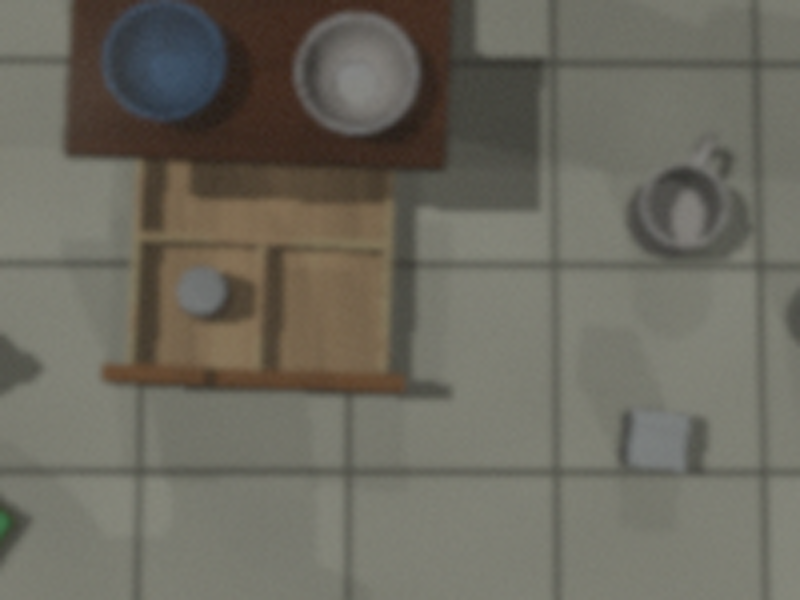

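View pics/scenec.png

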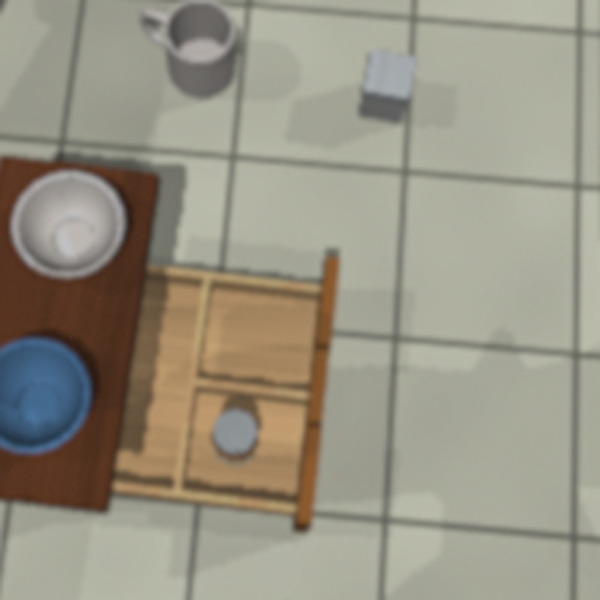

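The top crop (4x, origin 220,140) shows the tin's top at about (660,440). The empty compartment floor spans (275–388, 248–380), the jar is at (203,290) and the front panel runs from (105,375) to (405,385). The scene crop (3x, origin 240,110) agrees: tin top about (388,75), jar (236,432).

```bash
cat > m.py <<'E'
from h import *
np.set_printoptions(precision=4,suppress=True)
def tri(a,b,A,B):
    o1,d1=ray(*a,A);o2,d2=ray(*b,B);d1/=np.linalg.norm(d1);d2/=np.linalg.norm(d2)
    s=np.linalg.lstsq(np.c_[d1,-d2],o2-o1,rcond=None)[0]
    p,q=o1+s[0]*d1,o2+s[1]*d2
    return (p+q)/2,np.linalg.norm(p-q)
E
python3 - <<'E'
from m import *
T=ctrl.read_camera("top");S=ctrl.read_camera("scene")
t=lambda x,y:(220+(x-1.5)/4,140+(y-1.5)/4)
s=lambda x,y:(240+(x-1)/3,110+(y-1)/3)
P={"boardFL":((67,155),(107,510)),"boardFR":((445,168),(158,176)),"frontL_out":((104,375),(303,528)),"frontR_out":((405,385),(333,252)),
"jartop":((203,290),(236,432)),"tintop":((662,439),(390,74)),
"slot_backR":((386,248),(208,280)),"slot_backL":((270,243),(199,383)),"slot_frontL":((266,372),(311,396)),"slot_frontR":((388,376),(322,292))}
for k,(a,b) in P.items():
    p,e=tri(t(*a),s(*b),T,S); print(k,p,round(e,4))
for k,c in {"tin":[(627,408),(700,414),(690,470),(622,465)]}.items():
    print([atz(*t(*q),.066,T)[:2].round(4) for q in c])
print([atz(*s(*q),.066,S)[:2].round(4) for q in [(373,50),(415,52),(410,99),(362,93)]])
print("jar z",[(atz(*t(203,290),z,T)[:2],atz(*s(236,432),z,S)[:2]) for z in(.08,)])
# automatic tin outline in top: bright top
for n,pic,(x0,y0,x1,y1) in(("top",T,(368,234,408,266)),("scene",S,(355,120,385,155))):
    c=cv2.cvtColor(pic["color"][y0:y1,x0:x1],cv2.COLOR_RGB2HSV); g=pic["color"][y0:y1,x0:x1].astype(int)
    m=((g[...,2]-g[...,0]>-2)&(c[...,2]>110)).astype(np.uint8)
    n_,l,st,ce=cv2.connectedComponentsWithStats(m); k=1+np.argmax(st[1:,4])
    ys,xs=np.where(l==k); r=cv2.minAreaRect(np.c_[xs+x0,ys+y0].astype(np.float32))
    bx=cv2.boxPoints(r); W=[atz(u,v,.066,pic)[:2] for u,v in bx]
    print(n,st[k],atz(ce[k][0]+x0,ce[k][1]+y0,.066,pic),"yaw",np.degrees(np.arctan2(*(W[1]-W[0])[::-1]))%90, [np.linalg.norm(W[i]-W[i-1]).round(3) for i in range(2)])
E
```

```text
boardFL [0.6677 0.2596 0.1986] 0.001
boardFR [ 0.6596 -0.0264  0.1958] 0.0009
frontL_out [0.5074 0.2462 0.0714] 0.0016
frontR_out [0.4996 0.0009 0.1137] 0.0041
jartop [0.5758 0.1663 0.0752] 0.0012
tintop [ 0.4553 -0.2125  0.0587] 0.001
slot_backR [0.6161 0.0153 0.0414] 0.001
slot_backL [0.6181 0.1143 0.031 ] 0.0053
slot_frontL [0.5099 0.1167 0.0282] 0.0034
slot_frontR [0.5068 0.0138 0.0316] 0.003
[array([ 0.481 , -0.1828]), array([ 0.4763, -0.243 ]), array([ 0.4304, -0.234 ]), array([ 0.4344, -0.1781])]
[array([ 0.474 , -0.2336]), array([ 0.4317, -0.2353]), array([ 0.4341, -0.183 ]), array([ 0.482 , -0.1851])]
jar z [(array([0.576 , 0.1658]), array([0.5751, 0.1674]))]
top [ 10   9  14  15 180] [ 0.4548 -0.2087  0.066 ] yaw 0.15233544477875682 [np.float64(0.046), np.float64(0.043)]
scene [  6   7  17  16 230] [ 0.4561 -0.2076  0.066 ] yaw 86.17703933466949 [np.float64(0.047), np.float64(0.049)]
```

```bash
cat > go.py <<'E'
from m import *
import sys
# usage: go.py x y z yawdeg leandeg [cx cy cz qx qy qz qw] : target in tool axes of now
def to(p,yaw,lean=0):
    s=ctrl.get_state(); R0=R.from_quat(s["tcp_rot"])
    Rt=R.from_euler('z',yaw,degrees=True)*R.from_euler('y',-lean,degrees=True)*R.from_euler('x',180,degrees=True)
    print("turn",np.degrees((R0.inv()*Rt).as_rotvec()).round(1),"mm",(R0.inv().apply(np.array(p)-s["eef_pos"])*1000).round(1),"| zaxis",Rt.apply([0,0,1]).round(2),"t",s["time"])
if __name__=="__main__":
    a=list(map(float,sys.argv[1:])); to(a[:3],a[3],a[4])
E
python3 go.py .455 -.2085 .15 -4 0
```

```text
turn [-0.  -0.  19.5] mm [ 382.6 -352.4  100. ] | zaxis [-0. -0. -1.] t 1.3
```

Careful with the scale: shifts go in shares of 750 mm and turns go in shares of 90 degrees. That gives: 383 mm / 750 = 0.5107, -352 mm / 750 = -0.4693, 19.5 degrees / 90 = 0.2167.

>>> send_rows(rows="0 0 0.0556 0.128 -0.1173 0.0333 1;0 0 0.1111 0.1867 -0.172 0.048 1;0 0 0.1667 0.2453 -0.2267 0.064 1;0 0 0.2167 0.304 -0.28 0.08 1;0 0 0.2167 0.3627 -0.3347 0.0947 1;0 0 0.2167 0.4213 -0.388 0.1107 1;0 0 0.2167 0.48 -0.4427 0.1253 1;0 0 0.2167 0.5107 -0.4693 0.1333 1", grip_force=40)

```text
time: 2.3
eef_pos: [0.4408, -0.2318, 0.1558]
tcp_rot: [0.999, -0.035, 0.001, 0.0]
contact_force: [-0.0, 0.2, 0.0]
opening: 1.003
finger_force: 0.0
```

```bash
python3 go.py .455 -.2085 .052 -4 0
python3 - <<'E'
from m import *
s=ctrl.get_state();print(s["eef_pos"],s["time"])
T=ctrl.read_camera("top");S=ctrl.read_camera("scene")
a=cv2.resize(T["color"][200:300,320:445,::-1],None,fx=3,fy=3,interpolation=2);b=cv2.resize(S["color"][90:190,310:435,::-1],None,fx=3,fy=3,interpolation=2)
cv2.imwrite("pics/pre.png",np.hstack([a,b]))
E
```

```text
turn [ 0.  -0.1 -0. ] mm [ 12.4 -24.3 103.8] | zaxis [-0. -0. -1.] t 2.3
[ 0.4408 -0.2318  0.1558] 2.3
```

View pics/pre.png

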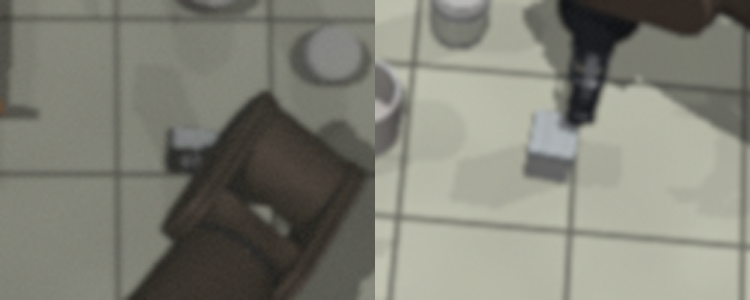

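The tin (left pane about (190,150), right pane (550,140)) is undisturbed. The gripper is arriving just above it.

```bash
python3 go.py .455 -.2085 .052 -4 0
```

```text
turn [-0.2  0.1  0.4] mm [ 12.9 -20.2 102.2] | zaxis [-0. -0. -1.] t 2.4
```

In the tool's units: -20 mm / 750 = -0.0267, 13 mm / 750 = 0.0173.

>>> send_rows(rows="0 0 0 0.0173 -0.0267 0.0053 1;0 0 0 0.0173 -0.0267 0.0053 1;0 0 0 0.0173 -0.0267 0.0053 1")

```text
time: 2.78
eef_pos: [0.4541, -0.2151, 0.1519]
tcp_rot: [0.999, -0.035, 0.0, 0.0]
contact_force: [0.2, -0.1, 0.5]
opening: 0.996
finger_force: 0.0
```

```bash
python3 go.py .455 -.2085 .052 -4 0
```

```text
turn [ 0. -0. -0.] mm [ 0.5 -6.7 99.9] | zaxis [-0. -0. -1.] t 2.775
```

In the tool's units: 100 mm / 750 = 0.1333, 70 mm / 750 = 0.0933.

>>> send_rows(rows="0 0 0 0 -0.008 0.0467 1;0 0 0 0 -0.008 0.0933 1;0 0 0 0 -0.008 0.1333 1;0 0 0 0 -0.008 0.1333 1;0 0 0 0 -0.008 0.1333 -1;0 0 0 0 -0.008 0.1333 -1;0 0 0 0 -0.008 0.1333 -1;0 0 0 0 -0.008 0.1333 -1", grip_force=40)

```text
time: 3.78
eef_pos: [0.4559, -0.2093, 0.0535]
tcp_rot: [0.999, -0.035, 0.001, 0.001]
contact_force: [-0.1, -0.3, 5.7]
opening: 0.535
finger_force: 42.3
```

In the tool's units: -137 mm / 750 = -0.1827, -95 mm / 750 = -0.1267.

>>> send_rows(rows="0 0 0 0 0 -0.02 -1;0 0 0 0 0 -0.0667 -1;0 0 0 0 0 -0.1267 -1;0 0 0 0 0 -0.1827 -1;0 0 0 0 0 -0.1827 -1")

```text
time: 4.4
eef_pos: [0.4565, -0.2096, 0.1931]
tcp_rot: [0.999, -0.035, 0.004, 0.003]
contact_force: [0.1, -0.2, -1.1]
opening: 0.536
finger_force: 41.5
```

```bash
cat > ov.py <<'E'
from m import *
def model(fx,fy,yaw):
    Rz=R.from_euler('z',yaw,degrees=True)
    P=lambda x,y,z:np.array([fx,fy,0])+Rz.apply([x,y,z])   # origin mid of outer face
    L=[]
    def box(x0,x1,y0,y1,z): L.append([P(x0,y0,z),P(x1,y0,z),P(x1,y1,z),P(x0,y1,z)])
    box(0,.014,-.122,.122,.1); box(.014,.12,-.1015,-.0025,.052); box(.014,.12,-.1015,-.0025,.018)
    return L
def draw(pic,png,L,x0,y0,x1,y1,f):
    a=cv2.resize(cv2.imread(png)[y0:y1,x0:x1],None,fx=f,fy=f,interpolation=2)
    for k,q in enumerate(L):
        pts=np.array([(px(p,pic)-[x0,y0]+.5)*f-.5 for p in q]).round().astype(np.int32)
        cv2.polylines(a,[pts],True,[(255,0,0),(0,255,0),(0,0,255)][k],1)
    return a
E
python3 - <<'E'
from ov import *
T=ctrl.read_camera("top");S=ctrl.read_camera("scene")
L=model(.5035,.120,-1.7)
cv2.imwrite("pics/ov1.png",np.hstack([draw(T,"pics/top1.png",L,240,175,330,245,4.4)[:300],draw(S,"pics/scene1.png",L,275,185,365,255,4.4)[:300]]))
print(cv2.imread("pics/ov1.png").shape)
for n,p in(("top",T),("scene",S)):
    for q in("tin","drawer_front"): print(n,q,[(w(d["position"],p).round(3),round(d["p"],2)) for d in ctrl.look_for(p,q)[:1]])
E
python3 go.py .5705 .066 .19 -1.7 0
```

```text
(300, 792, 3)
top tin []
top drawer_front [(array([0.591, 0.117, 0.023]), 0.92)]
scene tin [(array([ 0.472, -0.187,  0.179]), 0.63)]
scene drawer_front [(array([0.59 , 0.121, 0.016]), 0.78)]
turn [-0.1  0.2 -2.3] mm [  97.7 -281.    -3.4] | zaxis [-0. -0. -1.] t 4.7
```

View pics/ov1.png

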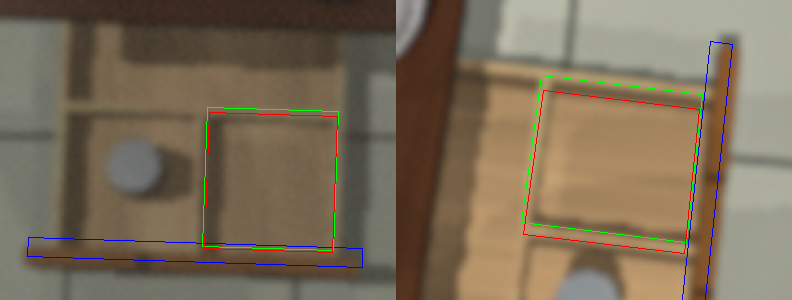

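The overlay shows the drawer about 4 mm nearer and 2–3 mm further right than modelled. That puts the slot at about (0.566, 0.064).

```bash
python3 go.py .567 .064 .19 -1.7 0
```

```text
turn [-0.1  0.2 -2.3] mm [  94.3 -278.8   -3.4] | zaxis [-0. -0. -1.] t 4.7
```

In the tool's units: -279 mm / 750 = -0.372, -263 mm / 750 = -0.3507, -2.3 degrees / 90 = -0.0256.

>>> send_rows(rows="0 0 0 0.016 -0.0467 -0.0027 -1;0 0 -0.0111 0.0373 -0.1093 -0.004 -1;0 0 -0.0222 0.06 -0.176 -0.004 -1;0 0 -0.0256 0.0827 -0.2427 -0.004 -1;0 0 -0.0256 0.104 -0.3067 -0.004 -1;0 0 -0.0256 0.1187 -0.3507 -0.004 -1;0 0 -0.0256 0.1253 -0.372 -0.004 -1;0 0 -0.0256 0.1253 -0.372 -0.004 -1")

```text
time: 5.7
eef_pos: [0.5675, 0.0637, 0.1906]
tcp_rot: [1.0, -0.014, -0.001, 0.0]
contact_force: [0.2, -0.1, -1.5]
opening: 0.531
finger_force: 41.6
```

```bash
python3 - <<'E'
from ov import *
T=ctrl.read_camera("top");S=ctrl.read_camera("scene")
save(T,"t2.png");save(S,"s2.png")
L=model(.4995,.1175,-1.7)
a=draw(T,"pics/t2.png",L,240,150,330,245,4.4)[:418];b=draw(S,"pics/s2.png",L,265,165,355,260,4.4)[:418]
cv2.imwrite("pics/ov2.png",np.hstack([a,b]))
E
python3 go.py .567 .064 .0745 -1.7 0
```

```text
turn [ 0.   0.1 -0. ] mm [ -0.2  -1.6 116.5] | zaxis [-0. -0. -1.] t 5.8
```

View pics/ov2.png

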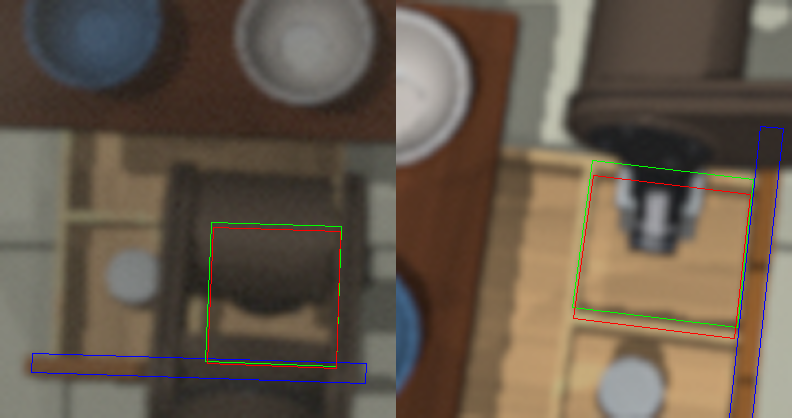

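The tin is held (opening 0.531), with the gripper over the empty slot (right pane about (655,210)). The jar is clear at (630,385).

In the tool's units: 115 mm / 750 = 0.1533, 113 mm / 750 = 0.1507.

>>> send_rows(rows="0 0 0 0 -0.0013 0.0267 -1;0 0 0 0 -0.0013 0.06 -1;0 0 0 0 -0.0013 0.0933 -1;0 0 0 0 -0.0013 0.12 -1;0 0 0 0 -0.0013 0.14 -1;0 0 0 0 -0.0013 0.1507 -1;0 0 0 0 -0.0013 0.1533 -1;0 0 0 0 -0.0013 0.1533 -1")

```text
time: 6.8
eef_pos: [0.5684, 0.0644, 0.0773]
tcp_rot: [1.0, -0.015, 0.001, 0.0]
contact_force: [-0.2, -0.4, -1.4]
opening: 0.53
finger_force: 41.6
```

In the tool's units: 5 mm / 750 = 0.0067, 4 mm / 750 = 0.0053.

>>> send_rows(rows="0 0 0 0 0 0.0027 -1;0 0 0 0 0 0.0053 -1;0 0 0 0 0 0.0067 -1;0 0 0 0 0 0.0067 -1")

```text
time: 7.3
eef_pos: [0.5679, 0.0644, 0.0717]
tcp_rot: [1.0, -0.015, 0.0, 0.0]
contact_force: [-0.3, 0.8, -2.0]
opening: 0.531
finger_force: 41.7
```

In the tool's units: 2 mm / 750 = 0.0027, 1 mm / 750 = 0.0013.

>>> send_rows(rows="0 0 0 0 0 0.0013 -1;0 0 0 0 0 0.0027 -1;0 0 0 0 0 0.0027 -1")

```text
time: 7.68
eef_pos: [0.5695, 0.0644, 0.0716]
tcp_rot: [1.0, -0.015, 0.002, 0.0]
contact_force: [-0.6, -0.0, 6.0]
opening: 0.533
finger_force: 42.4
```

Contact: the tin is on the floor of the slot. Release with a partial opening.

In the tool's units: -120 mm / 750 = -0.16, -105 mm / 750 = -0.14.

>>> send_rows(rows="0 0 0 0 0 -0.0013 0.2;0 0 0 0 0 -0.0013 0.45;0 0 0 0 0 -0.0013 0.45;0 0 0 0 0 -0.0013 0.45;0 0 0 0 0 -0.0267 0.45;0 0 0 0 0 -0.08 0.45;0 0 0 0 0 -0.14 0.45;0 0 0 0 0 -0.16 0.45")

```text
time: 8.68
eef_pos: [0.5699, 0.0643, 0.1948]
tcp_rot: [1.0, -0.015, 0.004, 0.0]
contact_force: [-0.2, -0.1, 0.7]
opening: 0.726
finger_force: 0.0
```

```bash
python3 go.py .44 .115 .20 -1.7 38
```

```text
turn [ 0.  37.5  0. ] mm [-131.3  -46.8   -6.3] | zaxis [ 0.62 -0.02 -0.79] t 8.675
```

In the tool's units: -131 mm / 750 = -0.1747, -125 mm / 750 = -0.1667, 37.5 degrees / 90 = 0.4167.

>>> send_rows(rows="0 0 0 -0.0333 -0.012 -0.0013 0.45;0 0.0889 0 -0.08 -0.028 -0.004 -1;0 0.1889 0 -0.1267 -0.0453 -0.0053 -1;0 0.2889 0 -0.1667 -0.06 -0.008 -1;0 0.3778 0 -0.1747 -0.0627 -0.008 -1;0 0.4167 0 -0.1747 -0.0627 -0.008 -1;0 0.4167 0 -0.1747 -0.0627 -0.008 -1")

```text
time: 9.55
eef_pos: [0.4381, 0.1154, 0.1963]
tcp_rot: [0.947, -0.014, 0.322, 0.005]
contact_force: [0.9, -0.3, 0.4]
opening: 0.002
finger_force: 0.0
```

```bash
python3 - <<'E'
from ov import *
s=ctrl.get_state();print(s["eef_pos"],s["qpos"])
T=ctrl.read_camera("top");S=ctrl.read_camera("scene")
save(T,"t3.png");save(S,"s3.png")
L=model(.4995,.1175,-1.7)
a=draw(T,"pics/t3.png",L,240,150,330,245,4.4)[:418];b=draw(S,"pics/s3.png",L,265,165,355,260,4.4)[:418]
cv2.imwrite("pics/ov3.png",np.hstack([a,b]))
for n,p in(("top",T),("scene",S)):
    for q in("tin","drawer_front","jar"): print(n,q,[(w(d["position"],p).round(3),round(d["p"],2)) for d in ctrl.look_for(p,q)[:1]])
E
python3 go.py .46 .116 .055 -1.7 38
```

```text
[0.4381 0.1154 0.1963] [ 0.0617 -0.4954  2.4836 -0.1147  0.5026  1.7433]
top tin [(array([0.567, 0.067, 0.086]), 0.7)]
top drawer_front [(array([0.604, 0.12 , 0.022]), 0.85)]
top jar [(array([0.574, 0.168, 0.08 ]), 0.52)]
scene tin [(array([0.569, 0.073, 0.08 ]), 0.64)]
scene drawer_front []
scene jar [(array([0.577, 0.174, 0.082]), 0.73)]
turn [ 0.   0.6 -0. ] mm [-67.7  -1.6 124.4] | zaxis [ 0.62 -0.02 -0.79] t 9.95
```

View pics/ov3.png

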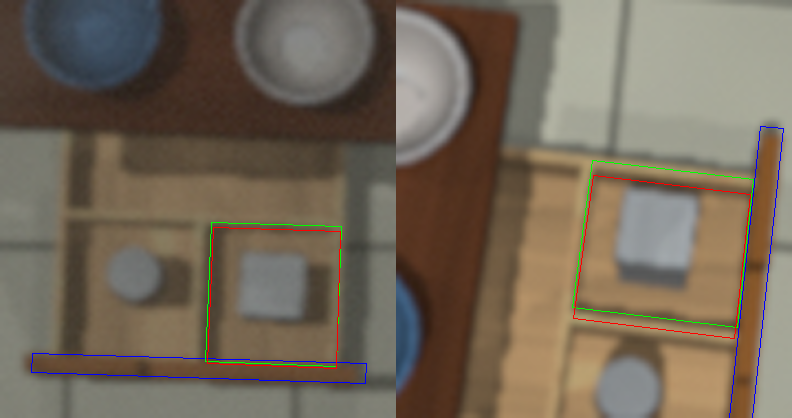

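The tin stands upright in the middle of the slot (left pane (275,285)), released, and the jar is unmoved. Joint 3 is at its range limit, so I'll lean less while close in.

```bash
python3 go.py .462 .116 .19 -1.7 8;python3 go.py .462 .116 .15 -1.7 8
python3 - <<'E'
from m import *
from scipy.optimize import least_squares
s=ctrl.get_state()
D=[((.2863,1.5767,1.2786),(np.hypot(.1806,.6504),.25)),(s["qpos"][[1,2,4]],(np.hypot(*s["eef_pos"][:2]),s["eef_pos"][2]))]
def fk(a,q): 
    A,B,d,h=a;c=np.cumsum(q); return np.array([A*np.sin(c[0])+B*np.sin(c[1])+d*np.sin(c[2]),h+A*np.cos(c[0])+B*np.cos(c[1])+d*np.cos(c[2])])
r=least_squares(lambda a:np.concatenate([fk(a,q)-np.array(t) for q,t in D]+[.02*(a-[.4,.4,.25,.3])]),[.4,.4,.25,.3]); print(r.x,r.fun)
A,B,d,h=r.x
for lean,x,z in[(38,.438,.196),(8,.462,.19),(8,.462,.062),(0,.462,.062),(15,.48,.062),(25,.53,.06),(38,.58,.06),(38,.5,.06),(38,.67,.06)]:
    R_=np.hypot(x,.116);l=np.radians(lean);wr,wz=R_-d*np.sin(l),z+d*np.cos(l)-h
    print(lean,x,z,"q3",np.arccos((wr**2+wz**2-A*A-B*B)/2/A/B).round(3))
E
```

```text
turn [  0.  -29.4  -0. ] mm [15.9 -1.6 18.4] | zaxis [ 0.14 -0.   -0.99] t 9.95
turn [  0.  -29.4  -0. ] mm [-8.4 -1.6 50.2] | zaxis [ 0.14 -0.   -0.99] t 9.95
[0.4535 0.5711 0.242  0.2215] [-0.0001 -0.      0.      0.      0.0011  0.0034 -0.0002 -0.0016]
38 0.438 0.196 q3 2.49
8 0.462 0.19 q3 2.171
8 0.462 0.062 q3 2.26
0 0.462 0.062 q3 2.184
15 0.48 0.062 q3 2.288
25 0.53 0.06 q3 2.273
38 0.58 0.06 q3 2.274
38 0.5 0.06 q3 2.448
38 0.67 0.06 q3 2.072
```

In the tool's units: 18 mm / 750 = 0.024, 16 mm / 750 = 0.0213, -29.4 degrees / 90 = -0.3267.

>>> send_rows(rows="0 -0.0889 0 0.0053 0 0.0053 -1;0 -0.1889 0 0.0107 -0.0013 0.0107 -1;0 -0.2778 0 0.016 -0.0013 0.0173 -1;0 -0.3267 0 0.0213 -0.0027 0.024 -1;0 -0.3267 0 0.0213 -0.0027 0.024 -1")

```text
time: 10.58
eef_pos: [0.463, 0.1163, 0.1908]
tcp_rot: [0.997, -0.015, 0.07, 0.001]
contact_force: [0.5, 0.6, -0.5]
opening: -0.004
finger_force: 0.0
```

```bash
python3 -c "
from m import *
print(ctrl.get_state()['qpos'])"; python3 go.py .462 .116 .06 -1.7 8
```

```text
[ 0.0379 -0.1748  2.1756 -0.0114  1.      1.6441]
turn [ 0.  -0.1 -0. ] mm [-19.4   0.3 129.4] | zaxis [ 0.14 -0.   -0.99] t 10.575
```

In the tool's units: 129 mm / 750 = 0.172, 125 mm / 750 = 0.1667.

>>> send_rows(rows="0 0 0 -0.0053 0 0.0333 -1;0 0 0 -0.012 0 0.08 -1;0 0 0 -0.02 0 0.1333 -1;0 0 0 -0.0253 0 0.1667 -1;0 0 0 -0.0253 0 0.172 -1;0 0 0 -0.0253 0 0.172 -1")

```text
time: 11.32
eef_pos: [0.4615, 0.1166, 0.0613]
tcp_rot: [0.997, -0.015, 0.071, 0.001]
contact_force: [0.5, -0.3, 0.6]
opening: -0.003
finger_force: 0.0
```

```bash
for a in ".480 .1155 .06 -1.7 11" ".53 .114 .06 -1.7 23" ".60 .112 .06 -1.7 38"; do python3 go.py $a; done
```

```text
turn [-0.   2.8  0. ] mm [18.2  0.6  3.9] | zaxis [ 0.19 -0.01 -0.98] t 11.325
turn [-0.  14.8  0. ] mm [67.7  0.6 11. ] | zaxis [ 0.39 -0.01 -0.92] t 11.325
turn [-0.  29.8  0. ] mm [137.    0.6  20.9] | zaxis [ 0.62 -0.02 -0.79] t 11.325
```

In the tool's units: 52 mm / 750 = 0.0693, 44 mm / 750 = 0.0587, 12 degrees / 90 = 0.1333.

>>> send_rows(rows="0 0.0111 0 0.0067 0 0.0013 -1;0 0.0222 0 0.0133 0 0.0027 -1;0 0.0333 0 0.02 0 0.004 -1;0 0.0444 0 0.028 0 0.0053 -1;0 0.0667 0 0.0373 0 0.0067 -1;0 0.0889 0 0.048 0 0.008 -1;0 0.1111 0 0.0587 0 0.0093 -1;0 0.1333 0 0.0693 0 0.012 -1")

```text
time: 12.32
eef_pos: [0.5137, 0.115, 0.0585]
tcp_rot: [0.985, -0.014, 0.174, 0.003]
contact_force: [-1.2, -0.6, 0.7]
opening: -0.004
finger_force: 0.6
```

```bash
for a in ".60 .112 .06 -1.7 38" ".63 .111 .06 -1.7 38"; do python3 go.py $a; done
```

```text
turn [ 0.  17.9  0. ] mm [81.6  0.4 28.2] | zaxis [ 0.62 -0.02 -0.79] t 12.325
turn [ 0.  17.9  0. ] mm [109.8   0.5  38.5] | zaxis [ 0.62 -0.02 -0.79] t 12.325
```

Pushing gently (about 1 N). Continuing to x = 0.60 at full lean.

In the tool's units: 81 mm / 750 = 0.108, 71 mm / 750 = 0.0947, 17.9 degrees / 90 = 0.1989.

>>> send_rows(rows="0 0.0222 0 0.0133 0 0.004 -1;0 0.0444 0 0.0267 0 0.008 -1;0 0.0778 0 0.04 0 0.0133 -1;0 0.1111 0 0.0533 0 0.0173 -1;0 0.1444 0 0.068 0 0.0227 -1;0 0.1722 0 0.0813 0 0.028 -1;0 0.1989 0 0.0947 0 0.0333 -1;0 0.1989 0 0.108 0 0.0373 -1")

```text
time: 13.32
eef_pos: [0.6044, 0.121, 0.0907]
tcp_rot: [0.953, -0.017, 0.302, 0.013]
contact_force: [-0.3, 1.7, 1.3]
opening: -0.002
finger_force: 0.9
```

```bash
python3 - <<'E'
from ov import *
T=ctrl.read_camera("top");S=ctrl.read_camera("scene")
save(T,"t4.png");save(S,"s4.png")
cv2.imwrite("pics/v4.png",np.hstack([cv2.resize(T["color"][140:240,240:340,::-1],None,fx=4,fy=4),cv2.resize(S["color"][165:265,230:330,::-1],None,fx=4,fy=4)]))
E
for a in ".63 .111 .058 -1.7 38" ".68 .1095 .058 -1.7 38"; do python3 go.py $a; done
```

```text
turn [1.1 2.9 0. ] mm [ 1.7  7.9 41.4] | zaxis [ 0.62 -0.02 -0.79] t 13.425
turn [1.1 2.9 0. ] mm [42.6  7.3 70.2] | zaxis [ 0.62 -0.02 -0.79] t 13.425
```

View pics/v4.png

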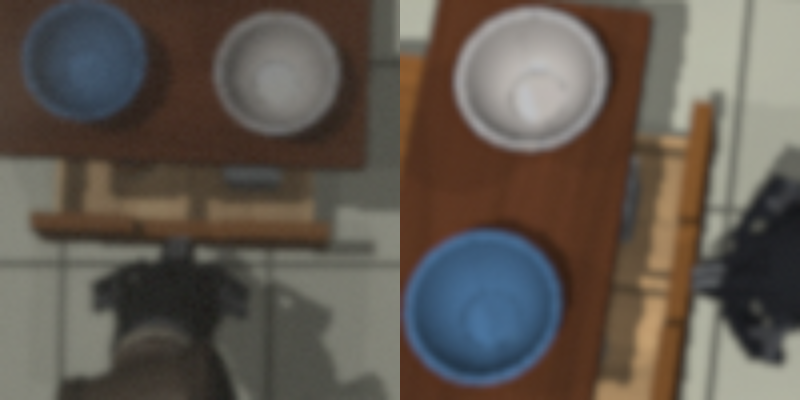

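The tool rose to z = 0.09, though the drawer is moving well: its front is at left pane y about 228 and the tin is upright behind it. I'll check why.

Run:
```python
from m import *
s=ctrl.get_state()
for k in("time","qpos","dq","eef_pos","contact_force","wrist_torque","joint_efforts"): print(k,s[k])
```

```text
time 13.425
qpos [ 0.0585  0.1542  2.1506 -0.3017  0.2368  1.9372]
dq [ 0.0008 -0.0094  0.0264 -0.0132  0.0086  0.016 ]
eef_pos [0.6051 0.1204 0.0907]
contact_force [ 0.3527 -0.5858 -0.3754]
wrist_torque [0.0278 0.2965 0.0204]
joint_efforts [  0.0947 -29.4048 -23.3635  -0.091   -1.1712  -0.0373]
```

```bash
python3 - <<'E'
import numpy as np
A,B,d,h=.4535,.5711,.242,.2215
for z in(.06,.072):
  for x in(.59,.61,.63,.65,.67):
    o=[]
    for lean in(28,32,35,38):
        l=np.radians(lean);wr,wz=np.hypot(x,.113)-d*np.sin(l),z+d*np.cos(l)-h
        D=np.hypot(wr,wz);q3=np.arccos((D*D-A*A-B*B)/2/A/B)
        q2=np.arctan2(wr,wz)-np.arctan2(B*np.sin(q3),A+B*np.cos(q3)); o.append((lean,round(q3,2),round(np.pi-l-q2-q3,3)))
    print(z,x,o)
E
for a in ".585 .1135 .09 -1.7 28" ".585 .1135 .064 -1.7 28"; do python3 go.py $a; done
```

```text
0.06 0.59 [(28, np.float64(2.17), np.float64(0.318)), (32, np.float64(2.2), np.float64(0.225)), (35, np.float64(2.23), np.float64(0.154)), (38, np.float64(2.25), np.float64(0.082))]
0.06 0.61 [(28, np.float64(2.12), np.float64(0.326)), (32, np.float64(2.16), np.float64(0.233)), (35, np.float64(2.19), np.float64(0.161)), (38, np.float64(2.21), np.float64(0.089))]
0.06 0.63 [(28, np.float64(2.08), np.float64(0.334)), (32, np.float64(2.11), np.float64(0.241)), (35, np.float64(2.14), np.float64(0.17)), (38, np.float64(2.16), np.float64(0.097))]
0.06 0.65 [(28, np.float64(2.03), np.float64(0.344)), (32, np.float64(2.07), np.float64(0.251)), (35, np.float64(2.09), np.float64(0.179)), (38, np.float64(2.12), np.float64(0.107))]
0.06 0.67 [(28, np.float64(1.99), np.float64(0.355)), (32, np.float64(2.02), np.float64(0.261)), (35, np.float64(2.05), np.float64(0.19)), (38, np.float64(2.07), np.float64(0.118))]
0.072 0.59 [(28, np.float64(2.17), np.float64(0.343)), (32, np.float64(2.2), np.float64(0.251)), (35, np.float64(2.23), np.float64(0.181)), (38, np.float64(2.25), np.float64(0.109))]
0.072
[... 193 characters left out ...]
, np.float64(2.08), np.float64(0.358)), (32, np.float64(2.11), np.float64(0.265)), (35, np.float64(2.14), np.float64(0.194)), (38, np.float64(2.16), np.float64(0.122))]
0.072 0.65 [(28, np.float64(2.03), np.float64(0.367)), (32, np.float64(2.07), np.float64(0.274)), (35, np.float64(2.09), np.float64(0.203)), (38, np.float64(2.12), np.float64(0.131))]
0.072 0.67 [(28, np.float64(1.98), np.float64(0.377)), (32, np.float64(2.02), np.float64(0.284)), (35, np.float64(2.05), np.float64(0.213)), (38, np.float64(2.07), np.float64(0.141))]
turn [ 1.1 -7.1 -0.1] mm [-16.7   7.7 -10.7] | zaxis [ 0.47 -0.01 -0.88] t 13.425
turn [ 1.1 -7.1 -0.1] mm [-31.7   7.3  10.5] | zaxis [ 0.47 -0.01 -0.88] t 13.425
```

Joint 5 is at its lower limit, so lean at this height is limited to about 31°. Geometry check: with a 31° lean the body clears the board edge by about 20 mm. I'll back off, lower the tool and continue with that lean.

In the tool's units: -32 mm / 750 = -0.0427, -29 mm / 750 = -0.0387, -7 degrees / 90 = -0.0778.

>>> send_rows(rows="0.0111 -0.0444 0 -0.012 0.0093 -0.008 -1;0.0111 -0.0778 0 -0.0227 0.0093 -0.0133 -1;0.0111 -0.0778 0 -0.0307 0.0093 -0.0027 -1;0.0111 -0.0778 0 -0.0387 0.0093 0.008 -1;0.0111 -0.0778 0 -0.0427 0.0093 0.0133 -1;0.0111 -0.0778 0 -0.0427 0.0093 0.0133 -1")

```text
time: 14.18
eef_pos: [0.5824, 0.114, 0.0626]
tcp_rot: [0.97, -0.015, 0.242, 0.004]
contact_force: [0.1, -0.5, 0.0]
opening: 0.003
finger_force: 0.0
```

```bash
python3 -c "
from m import *
s=ctrl.get_state();print(s['qpos'],s['eef_pos'])
T=ctrl.read_camera('top');save(T,'t5.png')
"
for a in ".645 .111 .064 -1.7 31" ; do python3 go.py $a; done
```

```text
[ 0.0351  0.1773  2.1554 -0.1019  0.3234  1.726 ] [0.5824 0.114  0.0626]
turn [ 0.1  3.  -0.1] mm [55.3  1.  28.6] | zaxis [ 0.51 -0.02 -0.86] t 14.225
```

In the tool's units: 55 mm / 750 = 0.0733, 48 mm / 750 = 0.064, 3 degrees / 90 = 0.0333.

>>> send_rows(rows="0 0.0111 0 0.0093 0 0.0053 -1;0 0.0222 0 0.0187 0 0.0093 -1;0 0.0333 0 0.0267 0 0.0147 -1;0 0.0333 0 0.0347 0 0.0187 -1;0 0.0333 0 0.044 0 0.0227 -1;0 0.0333 0 0.0533 0 0.028 -1;0 0.0333 0 0.064 0.0013 0.0333 -1;0 0.0333 0 0.0733 0.0013 0.0387 -1")

```text
time: 15.22
eef_pos: [0.6459, 0.1109, 0.0643]
tcp_rot: [0.963, -0.015, 0.268, 0.005]
contact_force: [-1.0, 0.2, -0.5]
opening: 0.003
finger_force: 0.6
```

```bash
python3 -c "
from m import *
s=ctrl.get_state();print(s['qpos'],s['eef_pos'])
T=ctrl.read_camera('top');S=ctrl.read_camera('scene')
cv2.imwrite('pics/v5.png',np.hstack([cv2.resize(T['color'][140:240,240:340,::-1],None,fx=4,fy=4),cv2.resize(S['color'][165:265,230:330,::-1],None,fx=4,fy=4)]))
"
for a in ".665 .1105 .064 -1.7 31" ; do python3 go.py $a; done
```

```text
[ 0.0265  0.2828  2.0347 -0.1107  0.2838  1.7267] [0.6459 0.1109 0.0643]
turn [ 0.1 -0.2 -0.1] mm [14.8 -0.3 10.3] | zaxis [ 0.51 -0.02 -0.86] t 15.325
```

View pics/v5.png

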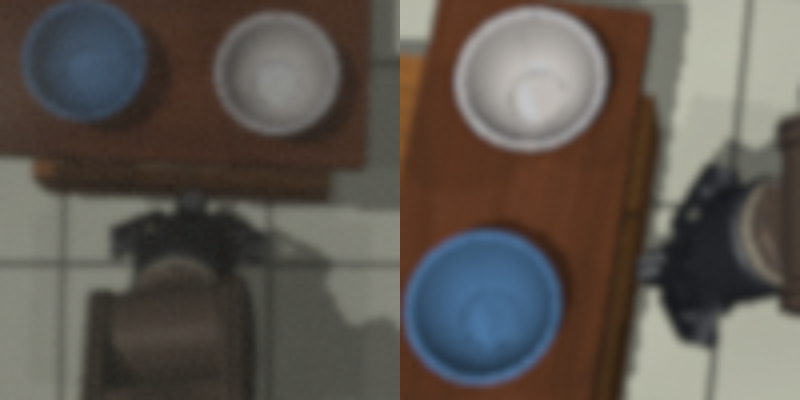

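The drawer front is almost under the board's edge (left pane y about 180), about 20–25 mm open. The gripper clears the board. I'll push slowly through the catch.

In the tool's units: 13 mm / 750 = 0.0173, 11.5 mm / 750 = 0.0153.

>>> send_rows(rows="0 0 0 0.004 0 0.0027 -1;0 0 0 0.008 0 0.0053 -1;0 0 0 0.0107 0 0.0073 -1;0 0 0 0.0133 0 0.0093 -1;0 0 0 0.0153 0 0.0107 -1;0 0 0 0.0173 0 0.012 -1")

```text
time: 16.08
eef_pos: [0.66, 0.1106, 0.0628]
tcp_rot: [0.964, -0.015, 0.267, 0.005]
contact_force: [-5.5, -1.1, 2.9]
opening: 0.003
finger_force: 2.5
```

In the tool's units: 6 mm / 750 = 0.008, 4.5 mm / 750 = 0.006.

>>> send_rows(rows="0 0 0 0.002 0 0.0013 -1;0 0 0 0.004 0 0.0027 -1;0 0 0 0.006 0 0.004 -1;0 0 0 0.008 0 0.0053 -1")

```text
time: 16.58
eef_pos: [0.6688, 0.1102, 0.0631]
tcp_rot: [0.963, -0.015, 0.268, 0.005]
contact_force: [-0.5, 0.0, -0.1]
opening: 0.004
finger_force: 0.0
```

The force dropped to zero, so the catch has taken over. Back off and check.

In the tool's units: -150 mm / 750 = -0.2, -130 mm / 750 = -0.1733, -12 degrees / 90 = -0.1333.

>>> send_rows(rows="0 0 0 -0.0133 0 -0.008 -1;0 0 0 -0.0467 0 -0.0267 -1;0 0 0 -0.0933 0 -0.0547 -1;0 -0.0333 0 -0.14 0 -0.0827 -1;0 -0.0889 0 -0.1733 0 -0.12 -1;0 -0.1333 0 -0.2 0 -0.16 -1;0 -0.1333 0 -0.2 0 -0.1733 -1;0 -0.1333 0 -0.2 0 -0.1733 -1")

```text
time: 17.58
eef_pos: [0.4734, 0.1166, 0.0977]
tcp_rot: [0.986, -0.016, 0.167, 0.003]
contact_force: [0.6, 0.4, 0.2]
opening: -0.001
finger_force: 0.0
```

```bash
python3 -c "
from ov import *
s=ctrl.get_state();print(s['time'],s['qpos'],s['eef_pos'],s['contact_force'])
T=ctrl.read_camera('top');S=ctrl.read_camera('scene');save(T,'t6.png');save(S,'s6.png')
L=model(.6893,.112,-1.7)[:1]
cv2.imwrite('pics/v6.png',np.hstack([draw(T,'pics/t6.png',L,240,130,340,230,4),draw(S,'pics/s6.png',L,220,165,320,265,4)]))
"
```

```text
17.575 [ 0.0456 -0.0862  2.3148 -0.0481  0.5779  1.684 ] [0.4734 0.1166 0.0977] [0.5636 0.3867 0.1883]
```

View pics/v6.png

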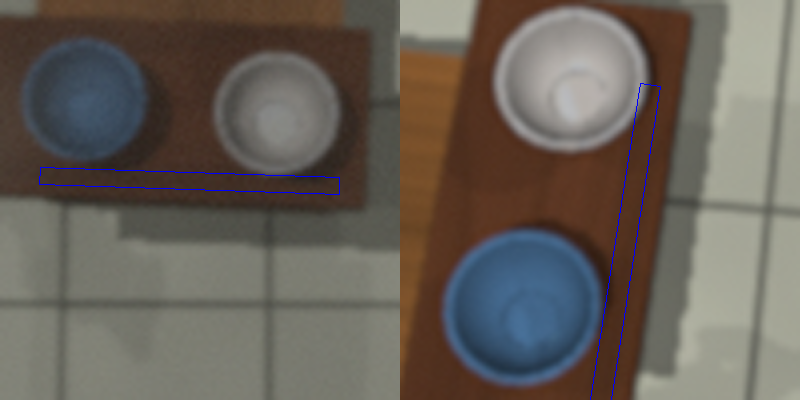

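The drawer front is completely hidden under the board in both views, the bowls have not moved, and the arm is clear of everything.

```bash
python3 -c "
from plant import ctrl
print(ctrl.sign_off())"
```

```text
the job is handed in; nothing more can be done
None
```

The tin stands upright in the front compartment beside the jar, released while the drawer was open, and the drawer was then pushed gently past its catch and is shut, handed in at about 18 s; joints 3 and 5 briefly read about 0.004 rad past their stated ranges (2.4836 against 2.48, 0.2368 against 0.24).

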